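# Wet containers into their drip trays

## Task

Before work starts on the drawing, put the four containers that could drip each into its own dark steel drip tray: the flux ones go in the round trays (the little open dish in the small one, the white bottle in the large one), the others in the square trays (the slim capped paint bottle in the small one, the wide lidded jar in the large one). Stand each upright on the tray's floor, in the middle, let go of it, and leave the roll of masking tape and the glass cutter where they lie.

Things in the scene. Friction and masses are not known exactly. Their poses are not given: they have to be found in the camera images.
- flux_dish: Open glass dish with grey flux pellets in it, round, 37 mm diameter, 16 mm high, about 30 g, rigid. Origin: centre of its underside; z up its axis. Grip it across the outside of its wall.
- flux_bottle: Off-white bottle with a red screw cap, round; body 54 mm diameter, straight to about 75 mm height; the cap (31 mm diameter) tops it at 108 mm; about 140 g. Cap fixed. Origin: centre of its underside; z up its axis.
- paint_bottle: Slim teal bottle with a pink cap, round; body 42 mm diameter to 98 mm height, above it the cap, 37 mm diameter, to 130 mm; about 160 g. Cap fixed. Origin: centre of its underside; z up its axis.
- lidded_jar: Wide clear jar with a red lid, round; body 60 mm diameter, lid 65 mm diameter from 88 to 99 mm height, overhanging the body a little; about 440 g. Lid fixed. Best gripped across the lid (a gripper may catch under the overhang if it holds the body just below it). Origin: centre of its underside; z up its axis.
- small_round_tray: Small round dark steel drip tray, 70 mm outside diameter. It stays fixed to the bench. Floor 3 mm above the bench, rim 3 mm wide and 6 mm high above the bench (3 mm above the tray's floor). Origin: centre of the underside, on the bench; z up.
- large_round_tray: Large round dark steel drip tray, 100 mm outside diameter. It stays fixed to the bench. Floor 3 mm above the bench, rim 3 mm wide and 6 mm high above the bench (3 mm above the tray's floor). Origin: centre of the underside, on the bench; z up.
- small_square_tray: Small square dark steel drip tray, 72 x 72 mm outside. It stays fixed to the bench. Floor 3 mm above the bench, rim 3 mm wide and 6 mm high above the bench (3 mm above the tray's floor). Origin: centre of the underside, on the bench; z up, x and y along its sides.
- large_square_tray: Large square dark steel drip tray, 104 x 104 mm outside. It stays fixed to the bench. Floor 3 mm above the bench, rim 3 mm wide and 6 mm high above the bench (3 mm above the tray's floor). Origin: centre of the underside, on the bench; z up, x and y along its sides.
- masking_tape: Roll of cream masking tape lying flat, ring of 96 mm diameter, 25 mm high, 50 g; to be left alone. Origin: centre of its underside; z up.
- glass_cutter: Pen-like glass cutter with a brass-coloured and black barrel, lying flat, 137 mm long (its y axis), 14 mm thick; to be left alone. Origin: middle of its length, on the bench; z up.
Not all that is in view belongs to the job. Leave any blue, orange or yellow look-alike of the paint_bottle alone.

How it is judged:
By the outcome, as a careful person would: the job done as asked, in the order asked, and still so for the second after the job is handed in, with the robot touching nothing.
It also fails if it takes over 122 s, if anything falls off the work surface, if the arm or the gripper's body presses on something with over 40 N, if the wrist force passes 120 N, or if a joint passes its speed limit or range.

## Robot

A 6-joint arm with a two-finger parallel gripper is mounted at the origin on a cart in front of the work surface, level with it; the furniture and walls round the work are solid. World frame = base frame: x ahead of the robot, y to its left, z up, the work surface at z = 0. Lengths are in m, angles in degrees, forces in N, time in s.
With the tool pointing down it reaches from about 0.35 to 0.875 m from the base axis. Payload 4.2 kg.
Tool frame: the origin (TCP) lies midway between the tips of the shut fingers; the grasp point (between the pads) lies 19 mm behind it; z points along the fingers, y is the line along which they close (so a half turn about z gives the same grasp; the last joint's range is limited). The gripper opens to 87 mm and grips with 3 to 60 N. Pads are 19 mm wide; open, the fingers measure 117 mm over their backs; the gripper's body (75 mm by 190 mm) begins 51 mm behind the grasp point.
Start: joints at [-49.125, 22.042, 0.453, 0, -68.411, -14.817], TCP at [0.275, -0.561, 0.223] pointing down, gripper open.
Joint ranges: [-179.83, 179.83], [-69.29, 118.12], [-61.27, 80.66], [-181.25, 117.63], [-171.15, -9.14], [-177.46, 177.46]. Speed limits (degrees/s): [159.86, 159.86, 180, 180, 180, 180].

## Interface

Orientations are given as a 3x3 rotation matrix whose columns are the frame's x, y, z axes.
In Python, from station import r, cams gives the robot as it stands.
- The arm moves only by the tool play_rows, never from a script. Its argument "commands" is text: rows parted by semicolons, each of 6 numbers parted by spaces: the shift along the world's x, y, z normalised to -1 to 1, where 1 is 30 mm, then the turn, a rotation vector about the world's x, y, z normalised to -1 to 1, where 1 is 0.15 rad. A call has 1 to 20 rows; each row shifts and turns the commanded pose from where the row before left it; what a row does not reach is not made up. A row lasts 1/10 s, in which the tool goes at most 50 mm and 8.59 degrees, less where a joint would pass 70% of its speed; a pose out of reach is approached as far as the arm can. A call with a number of a shift or a turn outside -1 to 1 is refused whole. A call with a gripper value outside its range is refused whole. "grip" is the finger opening in mm, from 0 to 87, set as the call begins (left out, the last holds). The fingers move at their own pace and stop on an object; the grip force is fixed at half the most. Time passes only in rows, so rows that do not move let the fingers close. It gives the time, the measured TCP pose, the force, the opening and the grip force at its end, in the units of the state.
- r.sense(): the state, without advancing time (a new reading comes with each control period).
- cams.capture(name): name is "scene" or "top" or "wrist"; returns (picture, depth): 384x512x3 uint8, blue, green, red; 384x512 float32, m along the optical axis (not along the pixel's ray), 0 where there is no reading.
- cams.camera_info(name): a dict with "mtx" (3x3 intrinsics, pixels), "R" (3x3) and "t" (3): a world point X has camera coordinates R X + t. Camera axes: x right, y down, z forward; pixel columns grow to the right and rows downward; lengths in m; the calibration is good to about 2 mm. A picture is of the moment at which its call begins: read the wrist's pose just before it. camera_info takes no time and is no camera call; for the wrist camera it gives the pose at the moment of the call.
- r.finish_job(): hands the job in; it is judged then, once.
The state is a dict: "time_s": time; "joints": joint angles; "joint_velocities": joint speeds; "effort": joint torques, N m; "tcp_pos": TCP position; "ee_rot": TCP orientation; "wrist_force": force on the tool from outside, world axes, zero at the start; "moment": the same for the moment, N m; "gripper_width": opening from 0.0 (shut) to 1.0 (fully open); "gripper_force": force on a finger pad.
Only numpy, scipy, OpenCV 4.12 (cv2) and the standard library are available. Lean on these libraries where they do the work, as an engineer would, in place of code of your own. Each camera call takes 0.05 s, during which the arm holds its last target. There are 200 camera calls.

## Working session

There is one attempt and no reset: what is moved stays moved. The work goes in short steps, Python scripts to look and compute and a tool call to move; the robot and the scene stay as the last step left them, time stands still between calls to the robot, and variables do not carry over. Pictures are saved under pics/ and viewed, at most 14 in all, crops included, and the job is handed in when it is done.

Besides the shell and the picture viewer there is one more tool, called after "Request:" by a JSON object that holds its "method" and its "body", one argument or row to a line. play_rows: Moves the arm, as the interface text tells. Scaled input: -1 to 1 covers 30 mm each way for a shift and 0.15 rad each way for a turn. Its arguments: {"type":"object","properties":{"commands":{"type":"string"},"grip":{"type":"number"}},"required":["commands"]}

```bash
mkdir -p pics; ls
cat > h.py <<'E'
import numpy as np, cv2
from station import r, cams
def cap(n,tag):
    i=cams.camera_info(n); p,d=cams.capture(n)
    np.savez(f'{tag}.npz',p=p,d=d,K=i['mtx'],R=i['R'],t=i['t']); cv2.imwrite(f'pics/{tag}.png',p)
def load(tag):
    return np.load(f'{tag}.npz')
def ray(f,u,v,z):
    K,R,t=f['K'],f['R'],np.ravel(f['t']); c=-R.T@t
    d=R.T@np.linalg.inv(K)@np.array([u,v,1.]); return c+d*(z-c[2])/d[2]
def cloud(f):
    K,R,t=f['K'],f['R'],np.ravel(f['t']); d=f['d']; v,u=np.mgrid[:d.shape[0],:d.shape[1]]
    P=np.stack([(u-K[0,2])/K[0,0]*d,(v-K[1,2])/K[1,1]*d,d],-1)
    return (P-t)@R
E
python3 - <<'E'
from h import *
for n in('scene','top'): cap(n,n+'0')
for n in('scene','top'):
    f=load(n+'0'); print(n,f['K'].round(1).tolist(),(-f['R'].T@np.ravel(f['t'])).round(3))
s=r.sense(); print(s['time_s'],s['tcp_pos'],s['ee_rot'],s['gripper_width'])
E
```

```text
pics
scene [[360.4, 0.0, 255.1], [0.0, 360.4, 188.0], [0.0, 0.0, 1.0]] [-0.208 -0.364  0.492]
top [[362.4, 0.0, 258.1], [0.0, 362.4, 190.3], [0.0, 0.0, 1.0]] [0.324 0.037 0.959]
0.1 [ 0.27432514 -0.56099261  0.2215753 ] [[-8.98447091e-01 -4.39080800e-01 -9.35423164e-04]
 [-4.39081785e-01  8.98445523e-01  1.68176481e-03]
 [ 1.01996115e-04  1.92170398e-03 -9.99998148e-01]] 0.9990846974986849
```

View pics/top0.png

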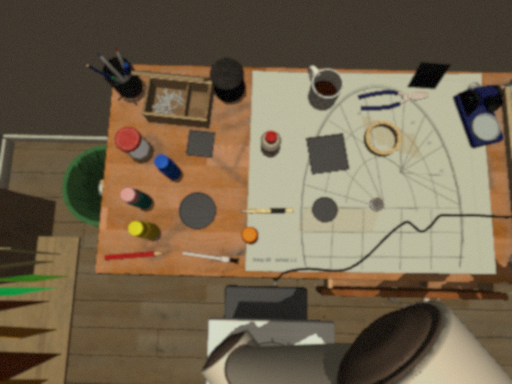

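View pics/scene0.png

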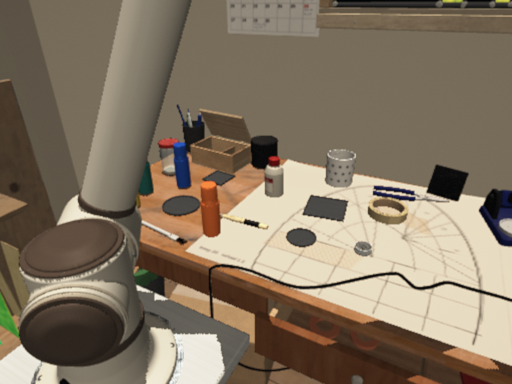

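Top view: the jar's red lid is at (127,137), the paint bottle's pink cap at (130,196), the flux bottle's red cap at (270,138) and the dish at (376,204). The trays are at (200,144) small square, (197,210) large round, (327,153) large square and (324,209) small round. Look-alikes:
- Paint bottle: blue (167,167), yellow (140,229) and orange (249,235). I choose the teal and pink one at (130,196).
- Flux bottle: the mug at (324,85).
- Dish: the tape at (382,138).

```bash
cat > m.py <<'E'
from h import *
def blob(f,mask,seed):
    n,l,s,c=cv2.connectedComponentsWithStats(mask.astype(np.uint8))
    x,y=seed; w=l[y-4:y+5,x-4:x+5]; w=w[w>0]
    if not len(w): return None
    k=np.bincount(w).argmax(); m=(l==k).astype(np.uint8)
    ct=max(cv2.findContours(m,0,2)[0],key=cv2.contourArea)
    return ct,s[k]
E
python3 - <<'E'
from m import *
f=load('top0'); p=f['p']; hsv=cv2.cvtColor(p,cv2.COLOR_BGR2HSV); C=cloud(f)
H,S,V=[hsv[...,i].astype(int) for i in range(3)]
red=((H<8)|(H>165))&(S>110)&(V>80)
dark=(V<90)&(S<90)
for n,s in dict(jar=(127,137),paint=(130,196),flux=(270,138),dish=(376,204),ss=(200,144),lr=(197,210),ls=(327,153),sr=(324,209)).items():
    print(n,hsv[s[1],s[0]],C[s[1],s[0]].round(3))
for n,s,z in [('ss',(200,144),.005),('lr',(197,210),.005),('ls',(327,153),.005),('sr',(324,209),.005)]:
    b=blob(f,dark,s)
    if b is None: print(n,None);continue
    (cx,cy),wh,a=cv2.minAreaRect(b[0]); e=ray(f,cx,cy,z)
    P=np.array([ray(f,*q,z)[:2] for q in cv2.boxPoints(((cx,cy),wh,a))])
    print(n,(cx,cy),np.round(wh,1),round(a,1),e.round(4),np.linalg.norm(P[1]-P[0]).round(3),np.linalg.norm(P[2]-P[1]).round(3), np.degrees(np.arctan2(*(P[1]-P[0])[::-1])).round(1))
# tops by depth height
for n,s,z,h in [('jar',(127,137),.099,.012),('paint',(130,196),.130,.012),('flux',(270,138),.108,.012),('dish',(376,204),.014,.008)]:
    b=blob(f,abs(C[...,2]-z)<h,s)
    if b is None: print(n,None);continue
    (cx,cy),R=cv2.minEnclosingCircle(b[0]); print(n,'depth',(round(cx,1),round(cy,1)),round(R,1),ray(f,cx,cy,z).round(4),b[1])
im=cv2.resize(p[100:250,90:300],None,fx=3.8,fy=3.8,interpolation=2); cv2.imwrite('pics/c1.png',im)
E
```

```text
jar [  2 173 175] [0.592 0.368 0.1  ]
paint [  6  76 212] [0.441 0.338 0.129]
flux [  2 203 175] [0.596 0.015 0.106]
dish [ 19  40 101] [ 0.452 -0.27   0.008]
ss [23 29 80] [0.607 0.203 0.004]
lr [26 26 77] [0.426 0.203 0.003]
ls [17 23 78] [ 0.591 -0.143  0.   ]
sr [ 8 27 76] [ 0.437 -0.134  0.001]
ss (200.08535766601562, 143.23170471191406) [24.7 24.1] 6.3 [0.6086 0.2032 0.005 ] 0.068 0.068 -3.0
lr (197.0, 210.5) [35. 34.] 90.0 [0.4243 0.2022 0.005 ] 0.091 0.093 -88.7
ls (327.1217041015625, 153.39248657226562) [35.5 36.3] 82.2 [ 0.5881 -0.1429  0.005 ] 0.1 0.099 -80.6
sr (324.5, 209.0) [22. 23.] 90.0 [ 0.4362 -0.1348  0.005 ] 0.061 0.059 -88.7
jar depth (127.9, 139.2) 13.5 [0.5866 0.3651 0.099 ] [115 127  27  26 550]
paint depth (128.7, 194.6) 8.1 [0.4444 0.3406 0.13  ] [121 187  16  16 196]
flux depth (271.0, 136.5) 6.5 [0.5989 0.0131 0.108 ] [265 130  13  14 128]
dish depth (377.1, 204.3) 7.4 [ 0.4508 -0.2712  0.014 ] [370 197  15  15 160]
```

View pics/c1.png

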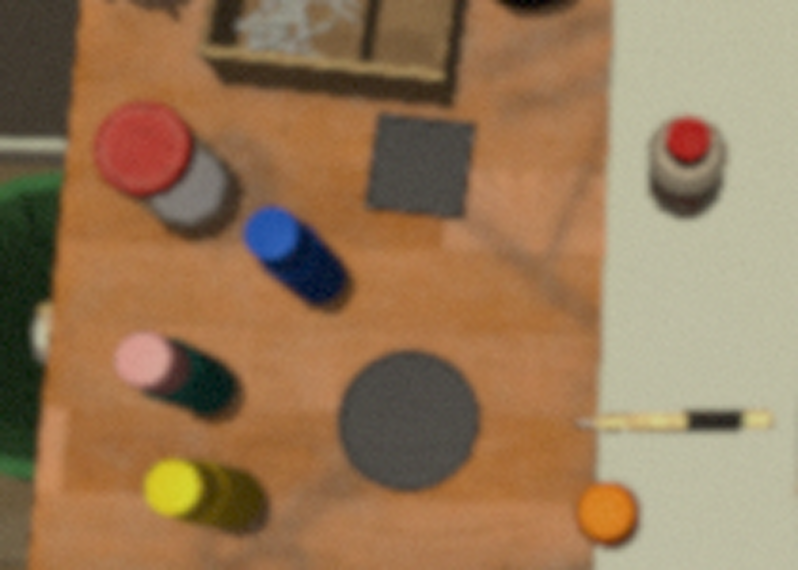

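The crop shows the pink-capped teal bottle at (145,362) in crop pixels, clearly apart from the blue and yellow ones. The red-lidded jar and the white bottle with the red cap are also confirmed. Next: a quick height check of the obstacles while I move above the dish.

Run:
```python
from m import *
f=load('top0'); C=cloud(f); 
for n,(a,b,c,d) in dict(box=(140,72,215,127),cup=(208,55,247,103),mug=(305,62,345,110),blue=(152,150,185,183),yellow=(125,218,160,243),orange=(240,225,260,245),pens=(85,50,140,100),black=(405,60,450,90),cable=(400,212,480,260)).items():
    Q=C[b:d,a:c].reshape(-1,3); Q=Q[(Q[:,2]>.02)&(Q[:,2]<.5)]
    if not len(Q): print(n,'low');continue
    z=np.percentile(Q[:,2],98); T=Q[Q[:,2]>z-.01]
    print(n,'h',z.round(3),'top',T.min(0).round(3),T.max(0).round(3),'all',np.percentile(Q,2,axis=0).round(3),np.percentile(Q,98,axis=0).round(3))
```

```text
box h 0.169 top [0.711 0.174 0.159] [0.734 0.324 0.172] all [0.654 0.168 0.022] [0.77  0.344 0.169]
cup h 0.086 top [0.73  0.085 0.076] [0.82  0.179 0.119] all [0.726 0.088 0.024] [0.84  0.18  0.086]
mug h 0.091 top [ 0.709 -0.169  0.081] [ 0.795 -0.09   0.093] all [ 0.711 -0.169  0.022] [ 0.84  -0.089  0.091]
blue h 0.131 top [0.508 0.254 0.122] [0.542 0.286 0.132] all [0.505 0.25  0.024] [0.54  0.285 0.131]
yellow h 0.132 top [0.352 0.301 0.122] [0.384 0.338 0.133] all [0.349 0.299 0.024] [0.385 0.333 0.132]
orange h 0.131 top [0.345 0.041 0.124] [0.377 0.076 0.132] all [0.341 0.039 0.055] [0.376 0.076 0.131]
pens h 0.164 top [0.723 0.326 0.156] [0.748 0.451 0.169] all [0.728 0.344 0.023] [0.841 0.514 0.164]
black h 0.079 top [ 0.81  -0.452  0.069] [ 0.819 -0.373  0.082] all [ 0.791 -0.457  0.021] [ 0.841 -0.357  0.079]
cable low
```

Request:
{"method": "play_rows", "body": {
  "commands": "0.6 1 0 0 0 0;0.6 1 0 0 0 0;0.6 1 0 0 0 0;0.6 1 0 0 0 0;0.6 1 0 0 0 0;0.6 1 0 0 0 0;0.6 1 0 0 0 0;0.5 0.8 0 0 0 0;0.4 0.5 -0.5 0 0 0;0 0 -0.5 0 0 0;0 0 0 0 0 0;0 0 0 0 0 0;0 0 0 0 0 0",
  "grip": 87
}}

```text
time_s: 1.4
tcp_pos: [0.4277, -0.313, 0.1933]
ee_rot: [[-0.899, -0.439, 0.001], [-0.439, 0.899, -0.001], [-0.001, -0.001, -1.0]]
wrist_force: [0.5, 0.2, 0.5]
gripper_width: 1.002
gripper_force: 0.0
```

Run:
```python
from m import *
cap('wrist','w1'); f=load('w1'); print((-f['R'].T@np.ravel(f['t'])).round(3))
K,R,t=f['K'],f['R'],np.ravel(f['t'])
for X in([.451,-.271,.014],[.436,-.135,.005]):
    q=K@(R@np.array(X)+t); print(q[:2]/q[2])
```

```text
[ 0.362 -0.344  0.356]
[283.016189   202.97322274]
[397.77616755 240.17389028]
```

View pics/w1.png

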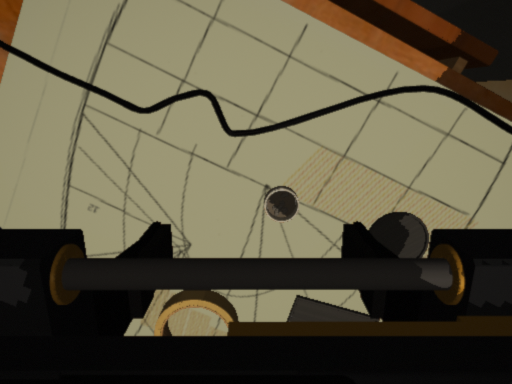

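The dish shows at (282,203) and the small round tray at about (399,238), both within 2 px of the prediction. Going down on the dish.

Request:
{"method": "play_rows", "body": {
  "commands": "0.4 0.7 0 0 0 0;0.38 0.7 0 0 0 0;0 0 -1 0 0 0;0 0 -1 0 0 0;0 0 -1 0 0 0;0 0 -1 0 0 0;0 0 -1 0 0 0;0 0 -0.6 0 0 0;0 0 -0.3 0 0 0;0 0 -0.2 0 0 0;0 0 0 0 0 0;0 0 0 0 0 0;0 0 0 0 0 0"
}}

```text
time_s: 2.75
tcp_pos: [0.4518, -0.2707, 0.0106]
ee_rot: [[-0.898, -0.439, 0.002], [-0.439, 0.898, -0.001], [-0.002, -0.002, -1.0]]
wrist_force: [1.1, -0.3, -0.1]
gripper_width: 0.999
gripper_force: 0.0
```

Request:
{"method": "play_rows", "body": {
  "commands": "0 0 0 0 0 0;0 0 0 0 0 0;0 0 0 0 0 0;0 0 0 0 0 0;0 0 0 0 0 0;0 0 0 0 0 0;0 0 0 0 0 0;0 0 0 0 0 0;0 0 0 0 0 0;0 0 0 0 0 0",
  "grip": 30
}}

```text
time_s: 3.75
tcp_pos: [0.4509, -0.2704, 0.0095]
ee_rot: [[-0.898, -0.439, -0.0], [-0.439, 0.898, 0.0], [0.0, 0.0, -1.0]]
wrist_force: [-0.2, -0.8, -0.4]
gripper_width: 0.395
gripper_force: 29.9
```

Request:
{"method": "play_rows", "body": {
  "commands": "0 0 0.3 0 0 0;0 0 0.6 0 0 0;0 0 0.6 0 0 0;0 0.5 0.3 0 0 0;-0.1 0.7 0 0 0 0;-0.1 0.8 0 0 0 0;-0.1 0.8 0 0 0 0;-0.1 0.8 0 0 0 0;-0.1 0.6 0 0 0 0;0 0.33 0 0 0 0;0 0 0 0 0 0;0 0 0 0 0 0;0 0 0 0 0 0"
}}

```text
time_s: 5.05
tcp_pos: [0.4361, -0.135, 0.0635]
ee_rot: [[-0.899, -0.439, 0.0], [-0.439, 0.899, -0.0], [-0.0, -0.0, -1.0]]
wrist_force: [0.6, -1.0, -1.3]
gripper_width: 0.394
gripper_force: 29.9
```

Run:
```python
from m import *
cap('wrist','w2');cap('top','t2')
a=load('w2')['p']; b=load('t2')['p'][180:240,290:400]
cv2.imwrite('pics/c2.png',np.hstack([cv2.resize(a[150:300,150:450],(480,240)),cv2.resize(b,(320,240))]))
```

```text
(no output)
```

View pics/c2.png

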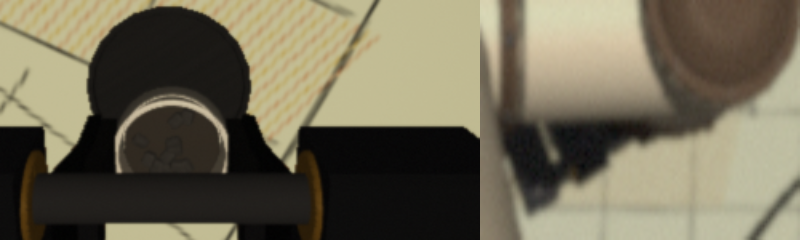

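The dish is held level between the fingers, with the small round tray right below at crop (169,85). Checking the tray centre by ray.

Run:
```python
from m import *
f=load('w2'); p=f['p']; 
for v in (203,): print(ray(f,255.6,v,.006).round(4))
g=cv2.cvtColor(p,6); m=(g<75).astype(np.uint8); m[:150]=0; m[:,:200]=0;m[:,312:]=0
# upper outline: first dark row per column
pts=[]
for u in range(208,304,2):
    c=np.where(m[:,u])[0]
    if len(c) and c[0]<195: pts.append(ray(f,u,c[0]-.5,.006)[:2])
P=np.array(pts); A=np.c_[2*P,np.ones(len(P))]; s=np.linalg.lstsq(A,(P**2).sum(1),rcond=None)[0]
print(len(P),s[:2].round(4),np.sqrt(s[2]+s[0]**2+s[1]**2).round(4)); print(r.sense()['tcp_pos'].round(4))
```

```text
[ 0.4358 -0.1357  0.006 ]
48 [ 0.4357 -0.1357] 0.0336
[ 0.436  -0.1351  0.0635]
```

Request:
{"method": "play_rows", "body": {
  "commands": "0 0 -0.6 0 0 0;0 0 -0.6 0 0 0;0 0 -0.3 0 0 0;0 0 -0.16 0 0 0;0 0 0 0 0 0;0 0 0 0 0 0;0 0 0 0 0 0;0 0 0 0 0 0"
}}

```text
time_s: 5.95
tcp_pos: [0.4364, -0.1345, 0.0143]
ee_rot: [[-0.898, -0.439, 0.001], [-0.439, 0.898, 0.0], [-0.001, -0.001, -1.0]]
wrist_force: [0.2, 0.8, -0.3]
gripper_width: 0.393
gripper_force: 29.9
```

Request:
{"method": "play_rows", "body": {
  "commands": "0 0 0 0 0 0;0 0 0 0 0 0;0 0 0 0 0 0;0 0 0 0 0 0;0 0 0 0 0 0;0 0 0 0 0 0",
  "grip": 87
}}

```text
time_s: 6.55
tcp_pos: [0.436, -0.1345, 0.0137]
ee_rot: [[-0.898, -0.439, -0.0], [-0.439, 0.898, 0.0], [0.0, 0.0, -1.0]]
wrist_force: [-0.0, 0.1, 0.3]
gripper_width: 0.86
gripper_force: 0.0
```

Request:
{"method": "play_rows", "body": {
  "commands": "0 0 0.5 0 0 0;0 0 1 0 0 0;0 0 1 0 0 0;0.2 0.2 1 0 0 0;0.7 0.6 1 0 0 0;0.8 0.7 1 0 0 0;0.8 0.7 0 0 0 0;0.8 0.7 0 0 0 0;0.8 0.7 0 0 0 0;0.8 0.7 0 0 0 0;0.4 0.5 0 0 0 0;0.13 0.12 0 0 0 0;0 0 0 0 0 0;0 0 0 0 0 0;0 0 0 0 0 0"
}}

```text
time_s: 8.05
tcp_pos: [0.5981, 0.0123, 0.179]
ee_rot: [[-0.899, -0.438, -0.0], [-0.438, 0.899, 0.0], [0.0, 0.0, -1.0]]
wrist_force: [0.1, -0.7, -0.3]
gripper_width: 0.999
gripper_force: 0.0
```

Run:
```python
from m import *
cap('top','t3'); cap('wrist','w3'); f=load('w3'); p=f['p']; hsv=cv2.cvtColor(p,cv2.COLOR_BGR2HSV); K,R,t=f['K'],f['R'],np.ravel(f['t'])
q=K@(R@np.array([.5989,.0131,.108])+t); q=q[:2]/q[2]; print(q)
H,S,V=[hsv[...,i].astype(int) for i in range(3)]
b=blob(f,((H<8)|(H>165))&(S>120)&(V>60),tuple(q.astype(int)))
print(b and (b[1],ray(f,*cv2.minEnclosingCircle(b[0])[0],.108).round(4))); print(r.sense()['tcp_pos'].round(4))
cv2.imwrite('pics/c3.png',np.hstack([p,cv2.resize(load('t3')['p'][170:250,290:410],(288,384))]))
```

```text
[256.91071029 199.17401471]
(array([ 234,  185,   42,   38, 1200], dtype=int32), array([0.6018, 0.0129, 0.108 ]))
[0.5984 0.0124 0.1791]
```

View pics/c3.png

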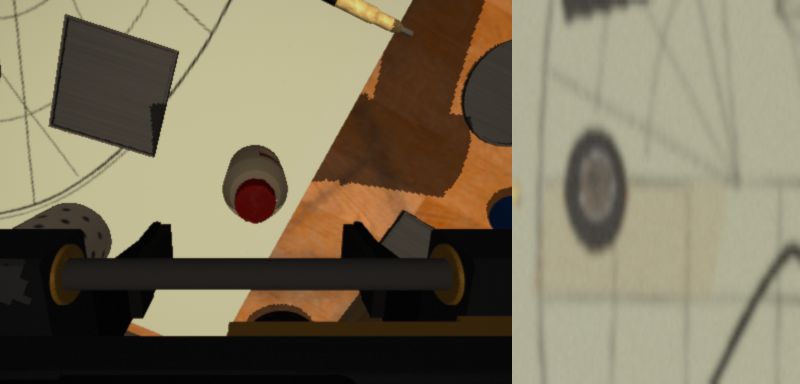

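The wrist view shows the flux bottle cap at (255,203), centred between the fingers. The dish sits centred in its tray in the right-hand inset at (597,188).

Request:
{"method": "play_rows", "body": {
  "commands": "0.05 0.02 -0.5 0 0 0;0 0 -0.9 0 0 0;0 0 -0.9 0 0 0;0 0 -0.9 0 0 0;0 0 -0.8 0 0 0;0 0 -0.4 0 0 0;0 0 0 0 0 0;0 0 0 0 0 0"
}}

```text
time_s: 8.95
tcp_pos: [0.6011, 0.0136, 0.0477]
ee_rot: [[-0.898, -0.439, 0.002], [-0.439, 0.898, -0.0], [-0.001, -0.001, -1.0]]
wrist_force: [0.5, 0.6, 0.4]
gripper_width: 1.001
gripper_force: 0.0
```

Request:
{"method": "play_rows", "body": {
  "commands": "0 0 0 0 0 0;0 0 0 0 0 0;0 0 0 0 0 0;0 0 0 0 0 0;0 0 0 0 0 0;0 0 0 0 0 0;0 0 0 0 0 0",
  "grip": 47
}}

```text
time_s: 9.65
tcp_pos: [0.6006, 0.0137, 0.047]
ee_rot: [[-0.898, -0.439, 0.0], [-0.439, 0.898, -0.0], [-0.0, -0.0, -1.0]]
wrist_force: [-0.1, -0.8, 1.8]
gripper_width: 0.606
gripper_force: 29.9
```

Request:
{"method": "play_rows", "body": {
  "commands": "0 0 0.3 0 0 0;0 0 0.7 0 0 0;0 0 0.8 0 0 0;0 0 0.7 0 0 0;-0.4 0.4 0.2 0 0 0;-0.7 0.7 0 0 0 0;-0.7 0.8 0 0 0 0;-0.7 0.8 0 0 0 0;-0.7 0.8 0 0 0 0;-0.7 0.8 0 0 0 0;-0.7 0.8 0 0 0 0;-0.7 0.6 0 0 0 0;-0.4 0.4 0 0 0 0;-0.18 0.15 0 0 0 0;0 0 0 0 0 0;0 0 0 0 0 0;0 0 0 0 0 0;0 0 0 0 0 0"
}}

```text
time_s: 11.45
tcp_pos: [0.4243, 0.2006, 0.1276]
ee_rot: [[-0.899, -0.438, -0.0], [-0.438, 0.899, -0.0], [0.0, -0.0, -1.0]]
wrist_force: [-0.4, -0.3, -1.0]
gripper_width: 0.608
gripper_force: 29.9
```

Run:
```python
from m import *
cap('wrist','w4'); f=load('w4'); p=f['p']; K,R,t=f['K'],f['R'],np.ravel(f['t'])
q=K@(R@np.array([.4243,.2015,.006])+t); print(q[:2]/q[2]); print(r.sense()['tcp_pos'].round(4))
```

```text
[257.37759077 180.75968406]
[0.4243 0.2007 0.1276]
```

View pics/w4.png

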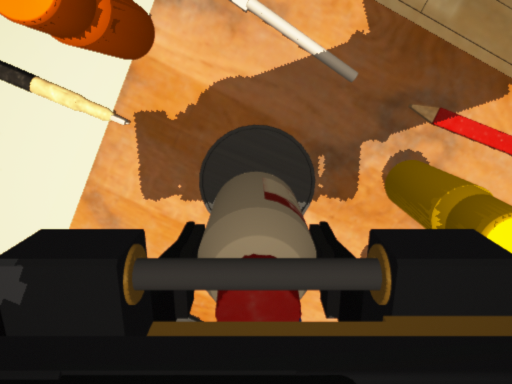

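The bottle is over the large round tray; the tray's centre at (257,181) matches the prediction. Lowering.

Request:
{"method": "play_rows", "body": {
  "commands": "0 0 -0.6 0 0 0;0 0 -0.7 0 0 0;0 0 -0.6 0 0 0;0 0 -0.4 0 0 0;0 0 -0.2 0 0 0;0 0 -0.05 0 0 0;0 0 0 0 0 0;0 0 0 0 0 0;0 0 0 0 0 0"
}}

```text
time_s: 12.4
tcp_pos: [0.4243, 0.2015, 0.0519]
ee_rot: [[-0.898, -0.439, 0.001], [-0.439, 0.898, 0.001], [-0.001, 0.0, -1.0]]
wrist_force: [0.1, 0.7, -1.0]
gripper_width: 0.608
gripper_force: 29.9
```

Request:
{"method": "play_rows", "body": {
  "commands": "0 0 0 0 0 0;0 0 0 0 0 0;0 0 0 0 0 0;0 0 0 0 0 0;0 0 0 0 0 0;0 0 0 0 0 0",
  "grip": 87
}}

```text
time_s: 13.0
tcp_pos: [0.424, 0.2012, 0.0512]
ee_rot: [[-0.898, -0.439, 0.0], [-0.439, 0.898, -0.0], [-0.0, -0.0, -1.0]]
wrist_force: [-1.1, -1.0, -0.3]
gripper_width: 0.985
gripper_force: 0.0
```

Request:
{"method": "play_rows", "body": {
  "commands": "0 0 0.5 0 0 0;0 0 1 0 0 0;0 0 1 0 0 0;0 0 1 0 0 0;0 0 1 0 0 0;0.1 0.7 0.7 0 0 0;0.1 0.8 0 0 0 0;0.1 0.8 0 0 0 0;0.1 0.8 0 0 0 0;0.1 0.8 0 0 0 0;0.1 0.5 0 0 0 0;0.1 0.25 0 0 0 0;0 0 0 0 0 0;0 0 0 0 0 0;0 0 0 0 0 0"
}}

```text
time_s: 14.5
tcp_pos: [0.4449, 0.3398, 0.2073]
ee_rot: [[-0.899, -0.439, -0.0], [-0.439, 0.899, -0.0], [0.0, -0.0, -1.0]]
wrist_force: [-0.2, -0.1, 0.4]
gripper_width: 0.999
gripper_force: 0.0
```

Run:
```python
from m import *
cap('wrist','w5'); cap('top','t5'); f=load('w5'); p=f['p']; hsv=cv2.cvtColor(p,cv2.COLOR_BGR2HSV); K,R,t=f['K'],f['R'],np.ravel(f['t'])
q=K@(R@np.array([.4444,.3406,.130])+t); q=q[:2]/q[2]; print(q)
H,S,V=[hsv[...,i].astype(int) for i in range(3)]
print(hsv[int(q[1]),int(q[0])])
b=blob(f,((H<10)|(H>160))&(S>40)&(V>110)&(S<140),tuple(q.astype(int)))
print(b and (b[1],ray(f,*cv2.minEnclosingCircle(b[0])[0],.130).round(4))); print(r.sense()['tcp_pos'].round(4))
cv2.imwrite('pics/c5.png',np.hstack([p,cv2.resize(load('t5')['p'][170:250,120:240],(288,384))]))
```

```text
[257.63310351 195.35585227]
[  4 133 173]
(array([ 239,  168,   45,   54, 1821], dtype=int32), array([0.4427, 0.3425, 0.13  ]))
[0.4449 0.34   0.2075]
```

View pics/c5.png

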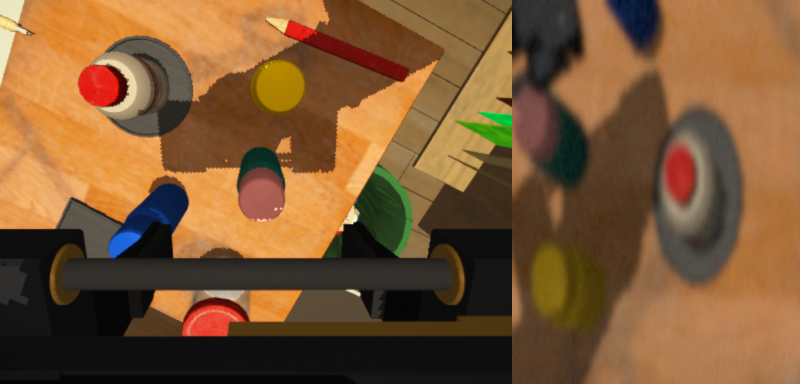

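The pink cap of the teal bottle is at (261,196), between the fingers, with blue at (150,215) and yellow at (277,86) clear. The flux bottle stands in its tray (inset).

Request:
{"method": "play_rows", "body": {
  "commands": "0 0.05 -0.5 0 0 0;0 0 -0.9 0 0 0;0 0 -0.9 0 0 0;0 0 -0.9 0 0 0;0 0 -0.8 0 0 0;0 0 -0.4 0 0 0;0 0 -0.15 0 0 0;0 0 0 0 0 0;0 0 0 0 0 0"
}}

```text
time_s: 15.5
tcp_pos: [0.4456, 0.3428, 0.072]
ee_rot: [[-0.898, -0.44, 0.002], [-0.44, 0.898, 0.002], [-0.002, 0.001, -1.0]]
wrist_force: [-0.2, 0.5, 0.5]
gripper_width: 0.999
gripper_force: 0.0
```

Request:
{"method": "play_rows", "body": {
  "commands": "0 0 0 0 0 0;0 0 0 0 0 0;0 0 0 0 0 0;0 0 0 0 0 0;0 0 0 0 0 0;0 0 0 0 0 0;0 0 0 0 0 0;0 0 0 0 0 0",
  "grip": 35
}}

```text
time_s: 16.3
tcp_pos: [0.445, 0.3423, 0.0708]
ee_rot: [[-0.898, -0.439, 0.0], [-0.439, 0.898, 0.0], [-0.0, 0.0, -1.0]]
wrist_force: [-0.0, 0.1, -0.4]
gripper_width: 0.473
gripper_force: 29.9
```

Request:
{"method": "play_rows", "body": {
  "commands": "0 0 0.4 0 0 0;0 0 0.8 0 0 0;0 0 1 0 0 0;0 0 1 0 0 0;0 0 1 0 0 0;0 0 0.9 0 0 0;0 0 0.4 0 0 0;0.3 -0.3 0 0 0 0;0.7 -0.6 0 0 0 0;0.8 -0.7 0 0 0 0;0.8 -0.7 0 0 0 0;0.8 -0.7 0 0 0 0;0.8 -0.7 0 0 0 0;0.7 -0.5 0 0 0 0;0.4 -0.3 0 0 0 0;0.15 -0.14 0 0 0 0;0 0 0 0 0 0;0 0 0 0 0 0;0 0 0 0 0 0;0 0 0 0 0 0"
}}

```text
time_s: 18.3
tcp_pos: [0.6079, 0.2037, 0.2361]
ee_rot: [[-0.898, -0.44, 0.0], [-0.44, 0.898, 0.0], [-0.0, 0.0, -1.0]]
wrist_force: [0.7, -0.1, -2.9]
gripper_width: 0.473
gripper_force: 30.0
```

Run:
```python
from m import *
cap('wrist','w6'); f=load('w6'); K,R,t=f['K'],f['R'],np.ravel(f['t'])
q=K@(R@np.array([.6086,.2032,.006])+t); print(q[:2]/q[2]); print(r.sense()['tcp_pos'].round(4))
```

```text
[255.89907063 157.3974838 ]
[0.608  0.2036 0.2361]
```

View pics/w6.png

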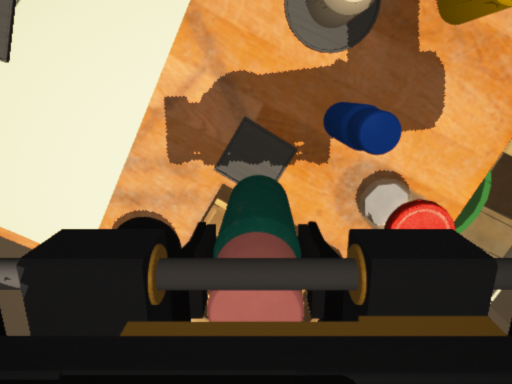

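The bottle is held over the small square tray, whose corners at (216,158) and (298,154) put its centre at (257,156), as predicted. Lowering.

Request:
{"method": "play_rows", "body": {
  "commands": "0 0 -0.5 0 0 0;0 0 -0.8 0 0 0;0 0 -0.9 0 0 0;0 0 -0.9 0 0 0;0 0 -0.9 0 0 0;0 0 -0.7 0 0 0;0 0 -0.4 0 0 0;0 0 -0.2 0 0 0;0 0 -0.05 0 0 0;0 0 0 0 0 0;0 0 0 0 0 0;0 0 0 0 0 0;0 0 0 0 0 0"
}}

```text
time_s: 19.65
tcp_pos: [0.6087, 0.2031, 0.0759]
ee_rot: [[-0.898, -0.439, 0.001], [-0.439, 0.898, 0.001], [-0.001, 0.0, -1.0]]
wrist_force: [-0.4, -0.3, -2.7]
gripper_width: 0.474
gripper_force: 30.0
```

Request:
{"method": "play_rows", "body": {
  "commands": "0 0 -0.04 0 0 0;0 0 0 0 0 0;0 0 0 0 0 0;0 0 0 0 0 0"
}}

```text
time_s: 20.05
tcp_pos: [0.6085, 0.203, 0.074]
ee_rot: [[-0.898, -0.439, -0.0], [-0.439, 0.898, -0.0], [0.0, -0.0, -1.0]]
wrist_force: [0.2, -0.4, -1.9]
gripper_width: 0.477
gripper_force: 30.0
```

Request:
{"method": "play_rows", "body": {
  "commands": "0 0 0 0 0 0;0 0 0 0 0 0;0 0 0 0 0 0;0 0 0 0 0 0;0 0 0 0 0 0;0 0 0 0 0 0;0 0 0 0 0 0",
  "grip": 87
}}

```text
time_s: 20.75
tcp_pos: [0.6085, 0.2029, 0.0741]
ee_rot: [[-0.898, -0.439, 0.0], [-0.439, 0.898, 0.0], [-0.0, 0.0, -1.0]]
wrist_force: [0.1, 0.2, 0.3]
gripper_width: 0.975
gripper_force: 0.0
```

Request:
{"method": "play_rows", "body": {
  "commands": "0 0 0.5 0 0 0;0 0 1 0 0 0;0 0 1 0 0 0;0 0 1 0 0 0;0 0 1 0 0 0;-0.1 0.5 0.5 0 0 0;-0.1 0.8 0 0 0 0;-0.1 0.8 0 0 0 0;-0.1 0.8 0 0 0 0;-0.1 0.8 0 0 0 0;-0.1 0.8 0 0 0 0;-0.1 0.6 0 0 0 0;-0.03 0.3 0 0 0 0;0 0 0 0 0 0;0 0 0 0 0 0;0 0 0 0 0 0"
}}

```text
time_s: 22.35
tcp_pos: [0.5868, 0.364, 0.2242]
ee_rot: [[-0.899, -0.438, -0.0], [-0.438, 0.899, -0.0], [0.0, -0.0, -1.0]]
wrist_force: [-0.7, -0.2, -0.2]
gripper_width: 1.004
gripper_force: 0.0
```

Run:
```python
from m import *
cap('wrist','w7'); cap('top','t7'); f=load('w7'); p=f['p']; hsv=cv2.cvtColor(p,cv2.COLOR_BGR2HSV); K,R,t=f['K'],f['R'],np.ravel(f['t'])
q=K@(R@np.array([.5866,.3651,.099])+t); q=q[:2]/q[2]; print(q)
H,S,V=[hsv[...,i].astype(int) for i in range(3)]
b=blob(f,((H<8)|(H>165))&(S>110)&(V>70),tuple(q.astype(int)))
print(b and (b[1],ray(f,*cv2.minEnclosingCircle(b[0])[0],.099).round(4))); print(r.sense()['tcp_pos'].round(4))
cv2.imwrite('pics/c7.png',np.hstack([p,cv2.resize(load('t7')['p'][110:190,150:270],(288,384))]))
```

```text
[257.72261143 179.66658428]
(array([ 224,  147,   72,   72, 3954], dtype=int32), array([0.5884, 0.3672, 0.099 ]))
[0.5868 0.364  0.2243]
```

View pics/c7.png

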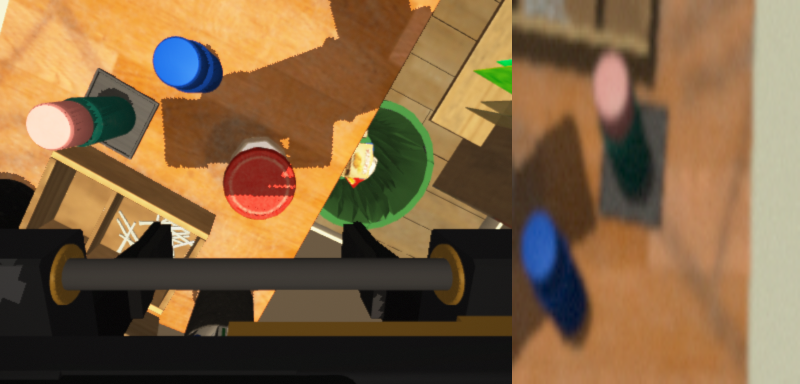

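The lid is at (260,183), between the fingers. The paint bottle stands in its small square tray (inset (625,160)).

Request:
{"method": "play_rows", "body": {
  "commands": "0.03 0.08 -0.5 0 0 0;0 0 -0.8 0 0 0;0 0 -0.9 0 0 0;0 0 -0.9 0 0 0;0 0 -0.9 0 0 0;0 0 -0.6 0 0 0;0 0 -0.3 0 0 0;0 0 -0.1 0 0 0;0 0 0 0 0 0;0 0 0 0 0 0;0 0 0 0 0 0"
}}

```text
time_s: 23.55
tcp_pos: [0.588, 0.3678, 0.0754]
ee_rot: [[-0.898, -0.439, 0.002], [-0.439, 0.898, 0.002], [-0.002, 0.001, -1.0]]
wrist_force: [-0.6, 0.3, -0.8]
gripper_width: 0.996
gripper_force: 0.0
```

Request:
{"method": "play_rows", "body": {
  "commands": "0 0 0 0 0 0;0 0 0 0 0 0;0 0 0 0 0 0;0 0 0 0 0 0;0 0 0 0 0 0;0 0 0 0 0 0;0 0 0 0 0 0",
  "grip": 55
}}

```text
time_s: 24.25
tcp_pos: [0.5876, 0.3672, 0.0742]
ee_rot: [[-0.898, -0.439, 0.0], [-0.439, 0.898, -0.0], [-0.0, -0.0, -1.0]]
wrist_force: [-0.5, -1.0, 1.6]
gripper_width: 0.73
gripper_force: 30.0
```

Request:
{"method": "play_rows", "body": {
  "commands": "0 0 0.3 0 0 0;0 0 0.6 0 0 0;0 0 0.8 0 0 0;0 0 0.9 0 0 0;0 0 0.9 0 0 0;0 0 0.9 0 0 0;0 0 0.7 0 0 0;0 0 0.5 0 0 0;0 0 0.2 0 0 0;0 0 0 0 0 0;0 0 0 0 0 0"
}}

```text
time_s: 25.35
tcp_pos: [0.5866, 0.3671, 0.2463]
ee_rot: [[-0.898, -0.439, -0.003], [-0.439, 0.898, -0.001], [0.003, 0.0, -1.0]]
wrist_force: [-0.5, -0.3, -6.0]
gripper_width: 0.73
gripper_force: 30.0
```

Request:
{"method": "play_rows", "body": {
  "commands": "0 -0.3 0 0 0 0;0 -0.6 0 0 0 0;0 -0.8 0 0 0 0;0 -0.8 0 0 0 0;0 -0.8 0 0 0 0;0 -0.8 0 0 0 0;0 -0.8 0 0 0 0;0 -0.8 0 0 0 0;0 -0.8 0 0 0 0;0 -0.8 0 0 0 0;0 -0.8 0 0 0 0;0 -0.8 0 0 0 0;0 -0.8 0 0 0 0;0 -0.8 0 0 0 0;0 -0.8 0 0 0 0;0 -0.8 0 0 0 0;0 -0.8 0 0 0 0;0 -0.8 0 0 0 0;0 -0.8 0 0 0 0;0 -0.8 0 0 0 0"
}}

```text
time_s: 27.35
tcp_pos: [0.5863, -0.0938, 0.2481]
ee_rot: [[-0.899, -0.439, -0.0], [-0.439, 0.899, -0.0], [0.0, -0.0, -1.0]]
wrist_force: [0.2, -0.2, -4.6]
gripper_width: 0.732
gripper_force: 30.0
```

Request:
{"method": "play_rows", "body": {
  "commands": "0 -0.8 0 0 0 0;0 -0.6 0 0 0 0;0 -0.3 0 0 0 0;0 0 0 0 0 0;0 0 0 0 0 0;0 0 0 0 0 0"
}}

```text
time_s: 27.95
tcp_pos: [0.5874, -0.1419, 0.2481]
ee_rot: [[-0.898, -0.44, 0.0], [-0.44, 0.898, 0.0], [-0.0, 0.0, -1.0]]
wrist_force: [0.3, 0.6, -4.2]
gripper_width: 0.727
gripper_force: 30.0
```

Run:
```python
from m import *
cap('wrist','w8'); f=load('w8'); K,R,t=f['K'],f['R'],np.ravel(f['t'])
q=K@(R@np.array([.5881,-.1429,.006])+t); print(q[:2]/q[2]); print(r.sense()['tcp_pos'].round(4))
```

```text
[255.61055051 155.43488072]
[ 0.5875 -0.1418  0.2481]
```

View pics/w8.png

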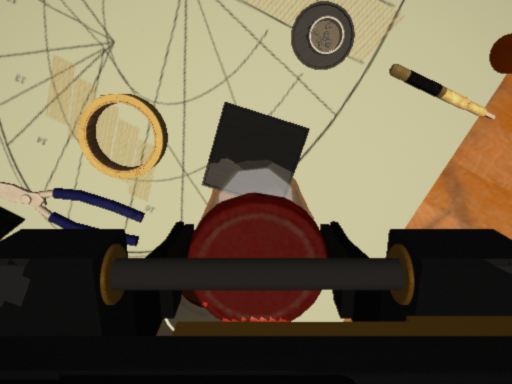

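The tray's corners at (309,130) and (203,187) put its centre at (256,158). The dish sits centred in its tray at (324,36). Lowering.

Request:
{"method": "play_rows", "body": {
  "commands": "0.05 -0.02 -0.4 0 0 0;0 0 -0.7 0 0 0;0 0 -0.8 0 0 0;0 0 -0.8 0 0 0;0 0 -0.8 0 0 0;0 0 -0.8 0 0 0;0 0 -0.7 0 0 0;0 0 -0.4 0 0 0;0 0 -0.2 0 0 0;0 0 -0.05 0 0 0;0 0 0 0 0 0;0 0 0 0 0 0;0 0 0 0 0 0;0 0 0 0 0 0"
}}

```text
time_s: 29.4
tcp_pos: [0.5893, -0.1433, 0.0792]
ee_rot: [[-0.898, -0.439, 0.001], [-0.439, 0.898, -0.0], [-0.001, -0.001, -1.0]]
wrist_force: [0.5, -0.6, -4.2]
gripper_width: 0.732
gripper_force: 30.0
```

Request:
{"method": "play_rows", "body": {
  "commands": "0 0 -0.05 0 0 0;0 0 0 0 0 0;0 0 0 0 0 0;0 0 0 0 0 0"
}}

```text
time_s: 29.8
tcp_pos: [0.5892, -0.1433, 0.0773]
ee_rot: [[-0.898, -0.439, 0.001], [-0.439, 0.898, -0.0], [-0.0, -0.0, -1.0]]
wrist_force: [0.6, 0.4, -3.9]
gripper_width: 0.733
gripper_force: 30.0
```

Request:
{"method": "play_rows", "body": {
  "commands": "0 0 0 0 0 0;0 0 0 0 0 0;0 0 0 0 0 0;0 0 0 0 0 0;0 0 0 0 0 0;0 0 0 0 0 0;0 0 0 0 0 0",
  "grip": 87
}}

```text
time_s: 30.5
tcp_pos: [0.589, -0.1432, 0.0771]
ee_rot: [[-0.898, -0.439, 0.0], [-0.439, 0.898, -0.0], [-0.0, -0.0, -1.0]]
wrist_force: [-0.3, -0.2, -0.0]
gripper_width: 0.995
gripper_force: 0.0
```

Request:
{"method": "play_rows", "body": {
  "commands": "0 0 0.4 0 0 0;0 0 0.8 0 0 0;0 0 1 0 0 0;0 0 1 0 0 0;0 0 1 0 0 0;-0.8 -0.5 0.5 0 0 0;-0.8 -0.8 0 0 0 0;-0.8 -0.8 0 0 0 0;-0.8 -0.8 0 0 0 0;-0.8 -0.8 0 0 0 0;-0.8 -0.8 0 0 0 0;-0.8 -0.8 0 0 0 0;-0.6 -0.8 0 0 0 0;0 -0.8 0 0 0 0;0 -0.8 0 0 0 0;0 -0.5 0 0 0 0;0 0 0 0 0 0;0 0 0 0 0 0;0 0 0 0 0 0"
}}

```text
time_s: 32.4
tcp_pos: [0.403, -0.3885, 0.2182]
ee_rot: [[-0.898, -0.44, 0.0], [-0.44, 0.898, 0.0], [-0.0, 0.0, -1.0]]
wrist_force: [-0.6, 0.5, 0.4]
gripper_width: 0.999
gripper_force: 0.0
```

Run:
```python
from m import *
cap('top','t9'); f=load('t9'); C=cloud(f)
for n,(x,y),z,h in [('jar',(.589,-.143),.102,.012),('paint',(.6085,.203),.133,.012),('flux',(.424,.2012),.111,.012),('dish',(.436,-.1345),.017,.007)]:
    q=f['K']@(f['R']@np.array([x,y,z])+np.ravel(f['t'])); q=(q[:2]/q[2]).round().astype(int)
    b=blob(f,abs(C[...,2]-z)<h,tuple(q)); print(n,q,b and (ray(f,*cv2.minEnclosingCircle(b[0])[0],z).round(4),b[1]))
cv2.imwrite('pics/c9.png',cv2.resize(f['p'][110:260,95:430],(800,358),interpolation=2))
```

```text
jar [335 143] (array([ 0.5889, -0.141 ,  0.102 ]), array([321, 130,  27,  26, 539], dtype=int32))
paint [192 128] (array([0.606, 0.203, 0.133]), array([184, 121,  16,  16, 179], dtype=int32))
flux [190 206] (array([0.4234, 0.2004, 0.111 ]), array([184, 200,  13,  13, 135], dtype=int32))
dish [325 209] (array([ 0.4353, -0.1337,  0.017 ]), array([318, 202,  15,  14, 143], dtype=int32))
```

View pics/c9.png

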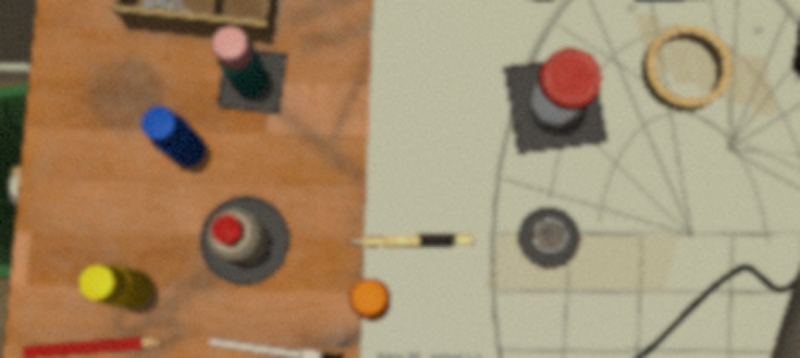

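All four containers stand upright in the middle of their trays, within about 3 mm of the tray centres. The tape, glass cutter and look-alikes are where they were, and the arm is clear.

```bash
python3 -c "
from station import r
print(r.finish_job())"
```

```text
the job is handed in; nothing more can be done
None
```

The job is handed in: the dish, flux bottle, paint bottle and jar each stand upright and released in the middle of their own trays, with the tape and glass cutter left where they lay.

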